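Slide the loaded candle tray over the gap onto the display plinth

ROBOT

A 6-joint arm with a two-finger parallel gripper is mounted at the origin on the work surface. World frame = base frame: x ahead of the robot, y to its left, z up, the work surface at z = 0. Lengths are in m, angles in degrees, forces in N, time in s.
With the tool pointing down it reaches from about 0.35 to 0.875 m from the base axis. Payload 4.2 kg.
Tool frame: the origin (TCP) lies midway between the tips of the shut fingers; the grasp point (between the pads) lies 19 mm behind it (bot.grasp_offset is the distance from the TCP to the grasp point, in m); z points along the fingers, y is the direction in which the jaws open and shut (so a half turn about z gives the same grasp; the last joint's range is limited). The gripper opens to 87 mm and grips with 3 to 60 N. Pads are 19 mm wide; open, the fingers measure 117 mm over their backs; the gripper's body (75 mm by 190 mm) begins 51 mm behind the grasp point.
Start: joints at [-53.709, 22.042, 0.453, 0, -68.411, -14.817], TCP at [0.229, -0.582, 0.223] pointing down, gripper open.
Joint ranges: [-179.83, 179.83], [-69.29, 118.12], [-61.27, 80.66], [-181.25, 117.63], [-171.15, -9.14], [-177.46, 177.46]. Speed limits (degrees/s): [159.86, 159.86, 180, 180, 180, 180].

INTERFACE

Orientations are given as a 3x3 rotation matrix whose columns are the frame's x, y, z axes.
In Python, from cell import bot gives the robot as it stands. The module is installed in compiled form; this text tells all that it offers.
- The arm moves only by the tool play_rows, never from a script. Its argument "rows" is a list of rows, each a list of 3 entries, a list of its own where there are three numbers: the finger opening in m, from 0 to 0.087, then the shift along the tool's x, y, z in m, then the turn about the tool's z in rad. A call has 1 to 20 rows; each row is the pose to reach, as a shift and turn from the pose commanded when the call began, along the tool's axes at that moment; what a row does not reach only later rows make up. A row lasts 1/12 s, in which the tool goes at most 41.7 mm and 7.16 degrees, less where a joint would pass 70% of its speed; a pose out of reach is approached as far as the arm can. A call with a gripper value outside its range is refused whole. The fingers move at their own pace and stop on an object; the grip force is fixed at half the most. Time passes only in rows, so rows that repeat a pose let the fingers close. It gives the time, the measured TCP pose, the force and the opening at its end, in the units of the state.
- bot.get_state(): the state, without advancing time (a new reading comes with each control period).
- bot.read_camera(name): name is "scene" or "side" or "wrist"; returns a dict with "color" (400x640x3 uint8, red, green, blue), "fx", "fy", "cx", "cy" (pixels), "dist_coeffs" ([k1, k2, p1, p2, k3] as OpenCV has them; the pictures are not rectified), "extrinsics" (4x4, takes a point from camera to world coordinates). Camera axes: x right, y down, z forward; pixel columns grow to the right and rows downward; lengths in m; the calibration is good to about 2 mm. A picture is of the moment at which its call begins. There is no depth.
- bot.close_job(): hands the job in, once; it reports no verdict.
The state is a dict: "t": time; "joints": joint angles; "qd": joint speeds; "joint_efforts": joint torques, N m; "position": TCP position; "tool_rot": TCP orientation; "wrist_force": force on the tool from outside, world axes, zero at the start; "torque": the same for the moment, N m; "finger_gap": finger opening in m.
Only numpy, scipy, OpenCV 4.12 (cv2) and the standard library are available. Lean on these libraries where they do the work, as an engineer would, in place of code of your own. Each camera call takes 0.05 s, during which the arm holds its last target.

TASK

Slide the wooden tray with the candle cup on it from its plinth across the gap onto the display plinth and press its nose home against the cream stop bar at the far end with about 10 N (a kilogram's push, over and above the tray's sliding friction, held for a moment and never half as much again), leaving it square to the bar and about central on the plinth. The cup makes it nose-heavy: hold the tail down just enough so that neither end sags into the gap, and do not carry the tray, bear down on it hard or ram the bar. Cup and tin must stay standing in their places on the tray, and the little dish in the gap must stay where it is.

Things in the scene. Friction and masses are not known exactly. Their poses are not given: they have to be found in the camera images.
- tray: dark wooden tray, 150 mm wide (x), 260 mm long (y), loose, 0.35 kg empty, at most 0.95 kg loaded. Origin under the centre of its flat underside. Travels along its own -y: nose at y = -130 mm, tail at y = +130 mm. Board 8 mm thick; rims 8 mm thick, 10 mm high above the board at the nose and along the sides up to the batten. Last 45 mm at the tail: bare flat ledge, no rim
- batten_top (a point): centre of the top of the tray's solid cross batten, at tray y = +73 mm; axes as the tray's. Batten 24 mm thick (y), full tray width (x), 24 mm high above the board, top 32 mm above the underside. It can be pinched from above or pushed from behind; it or the ledge behind it can be pressed down
- tray_nose (a point): middle of the nose end's lower edge. The loaded centre of mass lies 83 to 100 mm behind it, so an unheld tray tips nose down before its nose is across the gap; up to 4 N down at the tail end, or up to 7 N down on the batten, holds it level
- tray_tail (a point): middle of the tail end's lower edge. Once it has left the source plinth, more than about 3 N down on the ledge could tip the tail into the gap
- source: fixed dark stone plinth on which the tray starts, 240 mm (x) by 280 mm (y), 50 mm high, origin at the centre of its underside, top at +50 mm; the gap begins at its face y = -140 mm
- display: fixed dark stone plinth that receives the tray, 240 mm (x) by 300 mm (y), 50 mm high, origin at the centre of its underside, top at +50 mm. The gap ends at its face y = +150 mm. Its top is 1 to 4 mm lower than the source plinth's; the gap is 105 to 125 mm wide; it may stand up to 12 mm aside of, and turned up to 0.03 rad from, the source plinth. Tray home: its origin at display y = +4 to +14 mm
- rail: upright steel back plate fixed across the far end of the display plinth, 200 mm (x), 8 mm thick, 45 mm high, axes as the display's, origin at display y = -138 mm on its top. In front of it a rigid cream stone stop bar (190 mm wide, 12 mm thick, 40 mm high) stands clamped on two rods: the face the nose meets lies at the plate's own y = +12 to +22 mm. Not told where: feel for it
- cup: squat ribbed marble candle cup on a foot, 72 mm across, 68 mm tall, 0.34 to 0.55 kg, standing loose on the tray board near the nose; origin at the centre of its underside
- tin: tealight tin, 40 mm across, 18 mm high, standing loose on the tray board about mid length; origin at the centre of its underside
- dish: small marble dish, 70 mm across and 22 mm high, standing on the table in the gap between the plinths
Things that resemble listed ones, but are neither listed nor needed, are in the scene too. What is shaped like the cup but green or purple is not meant.

How it is judged:
By the outcome, as a careful person would: the job done as asked, in the order asked, and still so for the second after the job is handed in, with the robot touching nothing.
It also fails if it takes over 72 s, if anything falls off the work surface, if the arm or the gripper's body presses on something with over 40 N, if the wrist force passes 120 N, or if a joint passes its speed limit or range.

## Working session

There is one attempt and no reset: what is moved stays moved. The work goes in short steps, Python scripts to look and compute and a tool call to move; the robot and the scene stay as the last step left them, time stands still between calls to the robot, and variables do not carry over. Pictures are saved under pics/ and viewed, and the job is handed in when it is done.

Besides the shell and the picture viewer there is one more tool, called after ">>>" in YAML: its name, and indented under it one key for each argument. play_rows: Moves the arm, as the interface text tells. Its arguments: {"type":"object","properties":{"rows":{"type":"array","items":{"type":"array"}}},"required":["rows"]}

```bash
mkdir -p pics; cat > h.py <<'E'
import numpy as np, cv2
from cell import bot
def grab(n,tag):
    c=bot.read_camera(n); cv2.imwrite(f'pics/{tag}_{n}.png',c['color'][:,:,::-1]); 
    np.savez(f'pics/{tag}_{n}.npz',**{k:np.array(v) for k,v in c.items()}); return c
def load(n,tag): return dict(np.load(f'pics/{tag}_{n}.npz'))
def ray(c,uv):
    K=np.array([[c['fx'],0,c['cx']],[0,c['fy'],c['cy']],[0,0,1]],float)
    p=cv2.undistortPoints(np.array(uv,float).reshape(-1,1,2),K,np.array(c['dist_coeffs'],float)).reshape(-1,2)
    E=np.array(c['extrinsics']); d=np.c_[p,np.ones(len(p))]@E[:3,:3].T
    return E[:3,3],d
def onplane(c,uv,z):
    o,d=ray(c,uv); return o+d*((z-o[2])/d[:,2])[:,None]
def proj(c,P):
    K=np.array([[c['fx'],0,c['cx']],[0,c['fy'],c['cy']],[0,0,1]],float)
    E=np.linalg.inv(np.array(c['extrinsics']))
    return cv2.projectPoints(np.array(P,float).reshape(-1,1,3),cv2.Rodrigues(E[:3,:3])[0],E[:3,3],K,np.array(c['dist_coeffs'],float))[0].reshape(-1,2)
E
python3 - <<'E'
from h import *
np.set_printoptions(precision=4,suppress=True)
for n in ('scene','side','wrist'):
    c=grab(n,'a'); print(n,c['fx'],c['cx'],c['cy'],c['dist_coeffs']);print(c['extrinsics'])
s=bot.get_state();print(s)
E
```

```text
scene 405.3338525541215 323.3856104249275 198.927410458243 [-0.0073  0.      0.      0.      0.    ]
[[-0.131   0.8412 -0.5246  1.0977]
 [ 0.9914  0.1106 -0.0702  0.062 ]
 [-0.001  -0.5293 -0.8484  1.0061]
 [ 0.      0.      0.      1.    ]]
side 370.1720443013862 313.1954224400356 198.1559596189778 [0.0101 0.     0.     0.     0.    ]
[[-0.907  -0.2163  0.3612  0.135 ]
 [-0.4211  0.4673 -0.7774  0.7584]
 [-0.0006 -0.8572 -0.515   0.6215]
 [ 0.      0.      0.      1.    ]]
wrist 336.0896635094647 319.5659825998835 204.24860016135926 [-0.0231  0.      0.      0.      0.    ]
[[-0.3663  0.8941  0.2579  0.1576]
 [ 0.9305  0.3515  0.103  -0.6093]
 [ 0.0015  0.2777 -0.9607  0.3833]
 [ 0.      0.      0.      1.    ]]
{'t': 0.15, 'joints': array([-53.7109,  22.0789,   0.3961,  -0.0197, -68.4086, -14.8169]), 'qd': array([-0.1031, -0.063 ,  0.1993,  0.1473,  0.0529,  0.0408]), 'joint_efforts': array([  0.0001, -39.1051,  18.7587,   4.2223,   0.0124,  -0.0001]), 'position': array([ 0.2286, -0.5812,  0.2217]), 'tool_rot': array([[-0.9306, -0.3659, -0.0007],
       [-0.3659,  0.9306,  0.0015],
       [ 0.0001,  0.0016, -1.    ]]), 'wrist_force': array([-0.7819, -0.0454, -0.3111]), 'torque': array([-0.0223, -0.0017, -0.0313]), 'finger_gap': 0.0872190727463124}
```

View pics/a_scene.png

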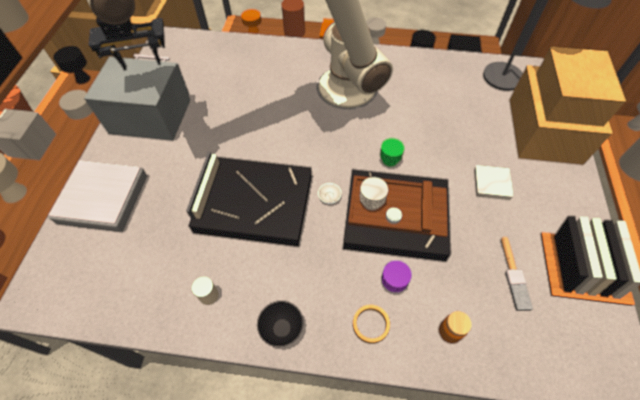

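View pics/a_side.png

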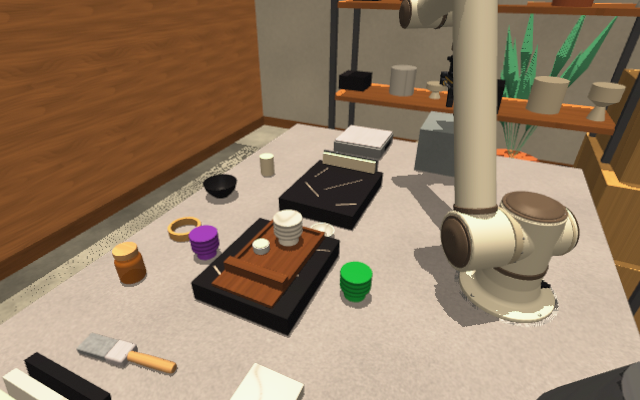

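View pics/a_wrist.png

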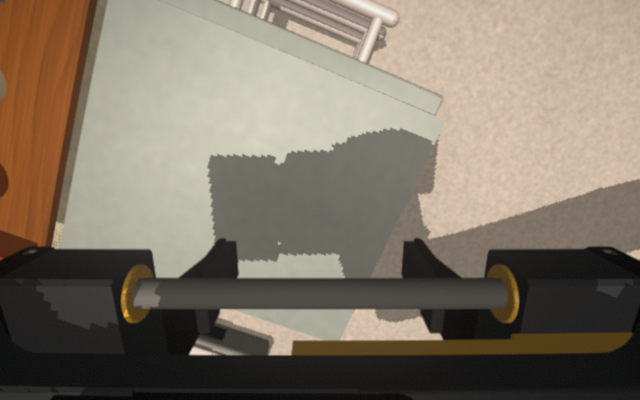

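```bash
python3 - <<'E'
from h import *
c=load('scene','a');im=c['color'][:,:,::-1]
cv2.imwrite('pics/z1.png',cv2.resize(im[145:265,330:460],None,fx=6,fy=5,interpolation=cv2.INTER_CUBIC)[:600])
cv2.imwrite('pics/z2.png',cv2.resize(im[145:255,185:345],None,fx=5,fy=5,interpolation=cv2.INTER_CUBIC))
E
```

```text
(no output)
```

View pics/z1.png

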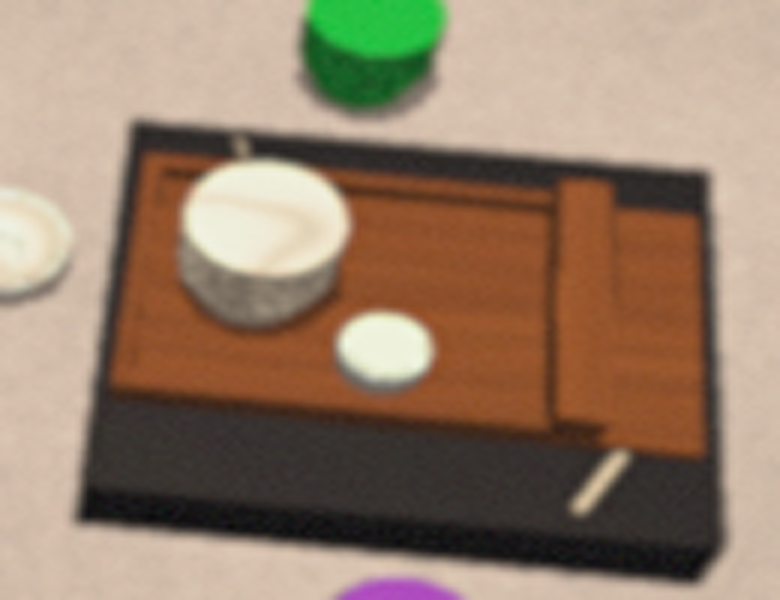

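View pics/z2.png

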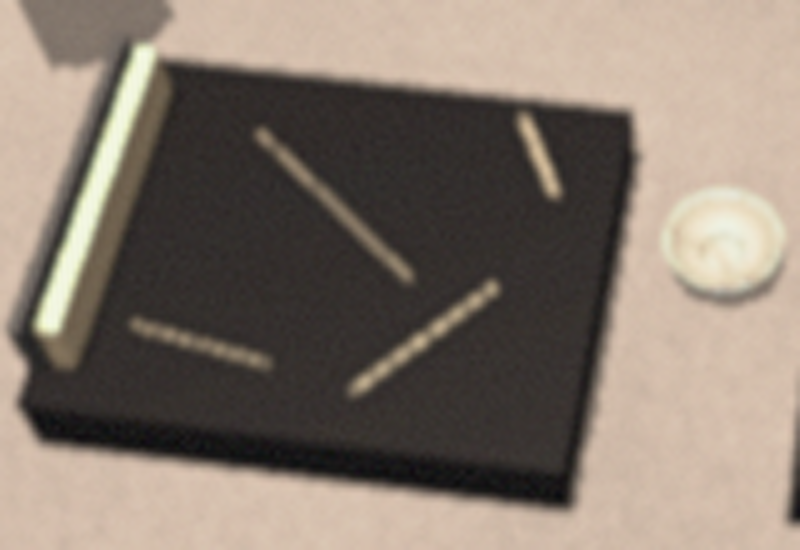

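```bash
python3 - <<'E'
from h import *
np.set_printoptions(precision=4,suppress=True)
c=load('scene','a')
def z1(p): p=np.array(p,float); return np.c_[(p[:,0]+.5)/6-.5+330,(p[:,1]+.5)/5-.5+145]
def z2(p): p=np.array(p,float); return np.c_[(p[:,0]+.5)/5-.5+185,(p[:,1]+.5)/5-.5+145]
print('src',onplane(c,z1([(133,122),(708,172),(722,548),(82,488)]),.05))
print('ledge tail',onplane(c,z1([(700,212),(707,455)]),.058))
print('nose rim',onplane(c,z1([(143,153),(110,388)]),.068))
print('batten top',onplane(c,z1([(557,178),(614,181),(608,425),(553,425)]),.082))
print('disp TR BR BL',onplane(c,z2([(632,112),(568,472),(30,400),(165,62)]),.0475))
print('bar top',onplane(c,z2([(137,43),(160,45),(36,330),(62,334)]),.0875))
print('bar face bottom',onplane(c,z2([(172,100),(78,368)]),.0475))
print('dish',onplane(c,z2([(724,240)]),.022))
print('cup top',onplane(c,z1([(266,218)]),.126), 'tin',onplane(c,z1([(385,345)]),.076))
E
```

```text
src [[0.3938 0.0514 0.05  ]
 [0.3932 0.3274 0.05  ]
 [0.6297 0.3264 0.05  ]
 [0.6315 0.0517 0.05  ]]
ledge tail [[0.4273 0.3206 0.058 ]
 [0.5811 0.3194 0.058 ]]
nose rim [[0.428  0.0583 0.068 ]
 [0.5808 0.0579 0.068 ]]
batten top [[0.43   0.2493 0.082 ]
 [0.4286 0.2753 0.082 ]
 [0.5823 0.2713 0.082 ]
 [0.5853 0.248  0.082 ]]
disp TR BR BL [[ 0.4003 -0.0677  0.0475]
 [ 0.6365 -0.0666  0.0475]
 [ 0.632  -0.3601  0.0475]
 [ 0.4    -0.3494  0.0475]]
bar top [[ 0.4178 -0.3519  0.0875]
 [ 0.4175 -0.3384  0.0875]
 [ 0.6106 -0.352   0.0875]
 [ 0.6111 -0.3377  0.0875]]
bar face bottom [[ 0.4269 -0.3377  0.0475]
 [ 0.6095 -0.3402  0.0475]]
dish [[ 0.4655 -0.005   0.022 ]]
cup top [[0.5037 0.1153 0.126 ]] tin [[0.5436 0.1756 0.076 ]]
```

>>> play_rows:
  rows:
    - [0.06,[-0.526,0.407,-0.078],0.374]
    - [0.06,[-0.526,0.407,-0.078],0.374]
    - [0.06,[-0.526,0.407,-0.078],0.374]
    - [0.06,[-0.526,0.407,-0.078],0.374]
    - [0.06,[-0.526,0.407,-0.078],0.374]
    - [0.06,[-0.526,0.407,-0.078],0.374]
    - [0.06,[-0.526,0.407,-0.078],0.374]
    - [0.06,[-0.526,0.407,-0.078],0.374]
    - [0.06,[-0.526,0.407,-0.078],0.374]
    - [0.06,[-0.526,0.407,-0.078],0.374]
    - [0.06,[-0.526,0.407,-0.078],0.374]
    - [0.06,[-0.526,0.407,-0.078],0.374]
    - [0.06,[-0.526,0.407,-0.078],0.374]
    - [0.06,[-0.526,0.407,-0.078],0.374]
    - [0.06,[-0.526,0.407,-0.078],0.374]
    - [0.06,[-0.526,0.407,-0.078],0.374]
    - [0.06,[-0.526,0.407,-0.078],0.374]
    - [0.06,[-0.526,0.407,-0.078],0.374]
    - [0.06,[-0.526,0.407,-0.078],0.374]
    - [0.06,[-0.526,0.407,-0.078],0.374]

```text
t: 1.82
position: [0.5686, -0.0111, 0.3002]
tool_rot: [[-1.0, -0.0, -0.001], [-0.0, 1.0, -0.0], [0.001, -0.0, -1.0]]
wrist_force: [0.5, 0.8, -0.4]
finger_gap: 0.06
```

```bash
python3 - <<'E'
from h import *
np.set_printoptions(precision=4,suppress=True)
c=grab('wrist','b'); c=grab('scene','b')
s=bot.get_state();print(s)
E
```

```text
{'t': 1.9167, 'joints': array([  15.1577,   13.9868,    0.0352,   -0.0005,  -76.0672, -105.2036]), 'qd': array([-0.0525, -0.1687,  0.1826, -0.0179,  0.1049, -0.0541]), 'joint_efforts': array([  0.2673, -32.2422,  19.4705,   4.3261,  -0.0782,   0.0016]), 'position': array([ 0.5686, -0.0115,  0.3006]), 'tool_rot': array([[-1.    ,  0.0008, -0.0003],
       [ 0.0008,  1.    , -0.0001],
       [ 0.0003, -0.0001, -1.    ]]), 'wrist_force': array([ 0.1452, -0.3282, -0.471 ]), 'torque': array([-0.0523, -0.0236, -0.0048]), 'finger_gap': 0.06002454850937919}
```

View pics/b_wrist.png

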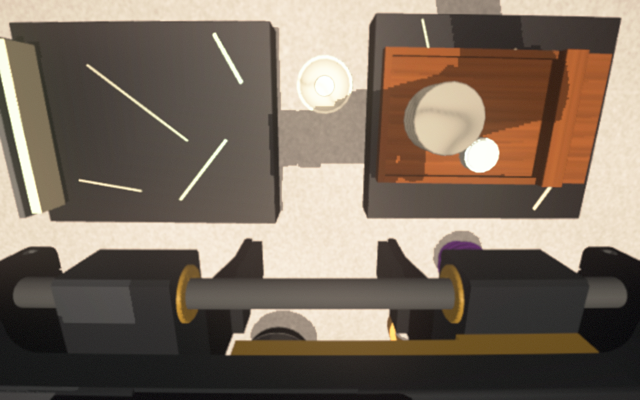

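```bash
python3 - <<'E'
from h import *
c=load('wrist','b');im=c['color'][:,:,::-1]
im=np.clip(255*(im/255.)**.6,0,255).astype(np.uint8)
cv2.imwrite('pics/z3.png',cv2.resize(im[5:235,0:300],None,fx=2.6,fy=2.6,interpolation=cv2.INTER_CUBIC))
cv2.imwrite('pics/z4.png',cv2.resize(im[5:235,350:640],None,fx=2.6,fy=2.6,interpolation=cv2.INTER_CUBIC))
E
```

```text
(no output)
```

View pics/z3.png

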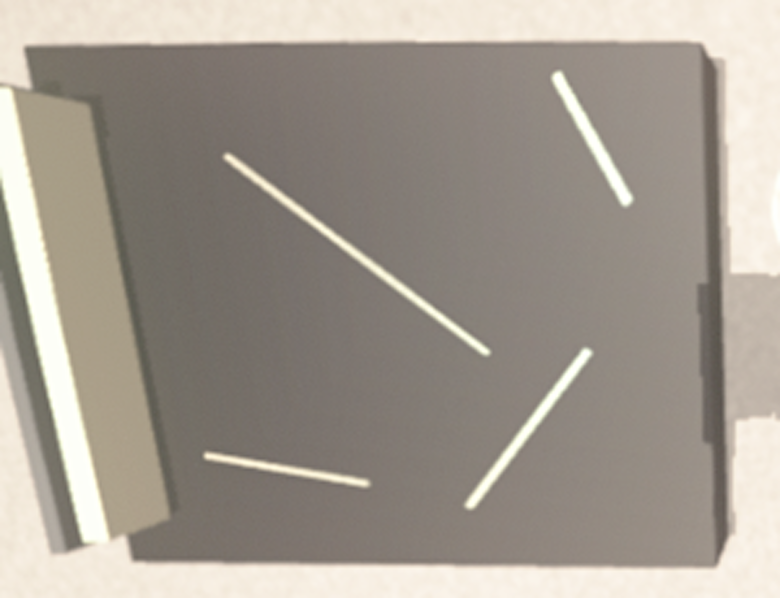

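View pics/z4.png

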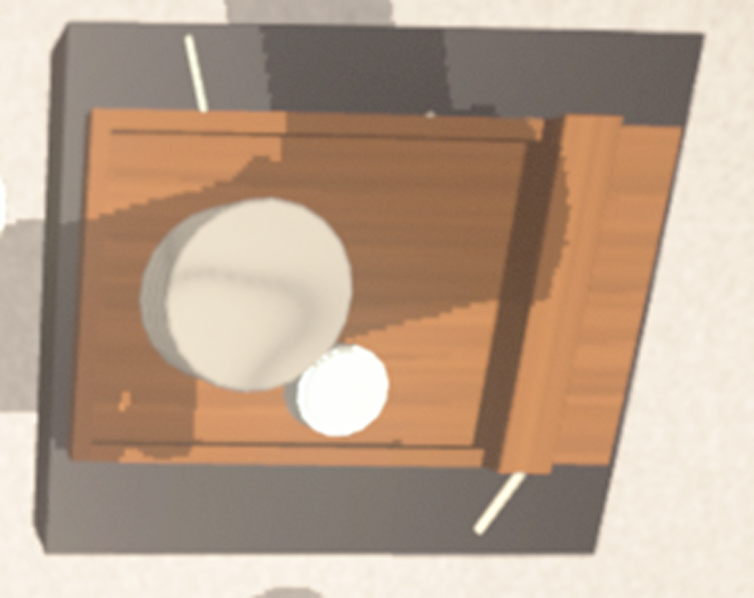

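```bash
python3 - <<'E'
from h import *
np.set_printoptions(precision=4,suppress=True)
c=load('wrist','b')
def z(p,x0): p=np.array(p,float); return np.c_[(p[:,0]+.5)/2.6-.5+x0,(p[:,1]+.5)/2.6-.5+5]
def P(n,p,x0,h): print(n,onplane(c,z(p,x0),h)[:,:2].tolist().__repr__() if 0 else onplane(c,z(p,x0),h)[:,:2].round(4).tolist())
P('disp',[(27,47),(702,44),(716,565),(133,560)],0,.0475)
P('barbot',[(97,107),(172,515)],0,.0475)
P('bartop',[(12,88),(105,541)],0,.0875)
P('src',[(68,24),(703,35),(595,552),(46,552)],350,.05)
P('ledge',[(683,127),(609,464)],350,.058)
P('nose',[(92,110),(71,459)],350,.068)
P('batt',[(566,115),(622,117),(551,472),(499,471)],350,.082)
P('cup',[(258,294)],350,.126);P('tin',[(342,391)],350,.076)
E
```

```text
disp [[0.3969, -0.3638], [0.3995, -0.0671], [0.6359, -0.0693], [0.6338, -0.3666]]
barbot [[0.4219, -0.3373], [0.61, -0.3412]]
bartop [[0.421, -0.3395], [0.611, -0.3435]]
src [[0.3923, 0.0507], [0.3928, 0.327], [0.6282, 0.3274], [0.6282, 0.0504]]
ledge [[0.4312, 0.3197], [0.5812, 0.3182]]
nose [[0.429, 0.0594], [0.5772, 0.0574]]
batt [[0.4312, 0.2501], [0.4315, 0.2736], [0.5797, 0.2725], [0.5793, 0.2485]]
cup [[0.5015, 0.1145]]
tin [[0.5445, 0.1751]]
```

>>> play_rows:
  rows:
    - [0.05,[0.064,0.272,0.0],0.01]
    - [0.05,[0.064,0.272,0.0],0.01]
    - [0.05,[0.064,0.272,0.0],0.01]
    - [0.05,[0.064,0.272,0.0],0.01]
    - [0.05,[0.064,0.272,0.0],0.01]
    - [0.05,[0.064,0.272,0.0],0.01]
    - [0.05,[0.064,0.272,0.0],0.01]
    - [0.05,[0.064,0.272,0.03],0.01]
    - [0.05,[0.064,0.272,0.07],0.01]
    - [0.05,[0.064,0.272,0.11],0.01]
    - [0.05,[0.064,0.272,0.15],0.01]
    - [0.05,[0.064,0.272,0.19],0.01]
    - [0.05,[0.064,0.272,0.195],0.01]
    - [0.05,[0.064,0.272,0.195],0.01]
    - [0.05,[0.064,0.272,0.195],0.01]

```text
t: 3.17
position: [0.5066, 0.2618, 0.1076]
tool_rot: [[-1.0, 0.009, 0.003], [0.009, 1.0, 0.001], [-0.003, 0.001, -1.0]]
wrist_force: [-0.2, -0.6, 1.2]
finger_gap: 0.0499
```

```bash
python3 - <<'E'
from h import *
np.set_printoptions(precision=4,suppress=True)
c=grab('wrist','c'); c=grab('side','c')
print(bot.get_state())
E
```

```text
{'t': 3.2667, 'joints': array([  43.6649,   22.813 ,  -16.3285,    0.0548,  -50.5179, -134.2251]), 'qd': array([ 0.1575, -0.3047, -0.3214, -0.3564,  0.2607, -0.043 ]), 'joint_efforts': array([ -0.0704, -35.6129,  15.1814,   3.3805,  -0.0903,   0.0006]), 'position': array([0.507 , 0.2627, 0.1087]), 'tool_rot': array([[-0.9999,  0.0092,  0.0048],
       [ 0.0092,  1.    ,  0.0036],
       [-0.0048,  0.0036, -1.    ]]), 'wrist_force': array([-0.1914,  0.1376,  0.1705]), 'torque': array([-0.0479, -0.0035, -0.0272]), 'finger_gap': 0.04968094146636092}
```

View pics/c_wrist.png

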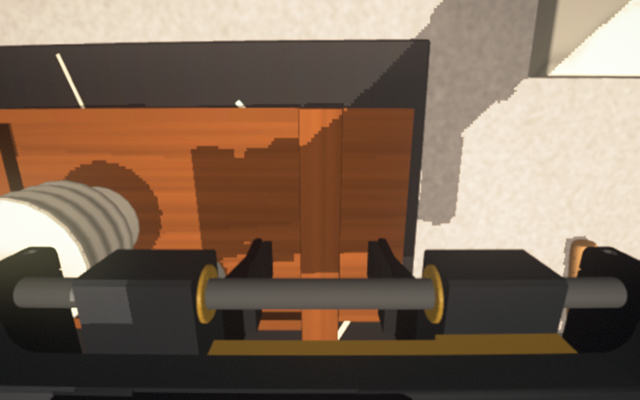

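View pics/c_side.png

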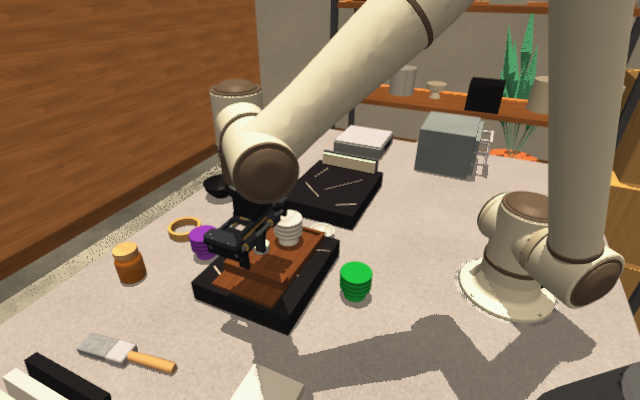

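>>> play_rows:
  rows:
    - [0.05,[0,0,0.015],0]
    - [0.05,[0,0,0.03],0]
    - [0.05,[0,0,0.036],0]
    - [0.05,[0,0,0.04],0]
    - [0.05,[0,0,0.042],0]
    - [0.05,[0,0,0.042],0]
    - [0.05,[0,0,0.042],0]

```text
t: 3.85
position: [0.5056, 0.2621, 0.0645]
tool_rot: [[-1.0, 0.009, 0.001], [0.009, 1.0, 0.001], [-0.001, 0.001, -1.0]]
wrist_force: [0.7, -0.3, 0.4]
finger_gap: 0.05
```

```bash
python3 - <<'E'
from h import *
np.set_printoptions(precision=4,suppress=True)
c=grab('wrist','d')
for i in range(4):
    s=bot.get_state();print(s['t'],s['position'],s['wrist_force'],s['torque'],s['finger_gap']); bot.read_camera('side')
E
```

```text
3.9 [0.5056 0.2621 0.0644] [0.7648 1.1987 0.2449] [-0.0151  0.0102 -0.049 ] 0.05010829600082204
3.95 [0.5055 0.262  0.0643] [-0.8607 -0.0891 -0.602 ] [-0.0232  0.0094  0.0047] 0.049988889593972706
4.0 [0.5054 0.2619 0.0642] [ 0.7504  0.8571 -0.3206] [-0.0229 -0.0355  0.0091] 0.04994332282468632
4.05 [0.5053 0.2619 0.064 ] [ 0.16   -0.6284  0.3534] [ 0.0059  0.0337 -0.0356] 0.0496645637132342
```

>>> play_rows:
  rows:
    - [0.035,[0,0,0],0]
    - [0.03,[0,0,0],0]
    - [0.027,[0,0,0],0]
    - [0.025,[0,0,0],0]
    - [0.022,[0,0,0],0]
    - [0.018,[0,0,0],0]
    - [0.018,[0,0,0],0]
    - [0.018,[0,0,0],0]

```text
t: 4.77
position: [0.5051, 0.2619, 0.0635]
tool_rot: [[-1.0, 0.009, 0.0], [0.009, 1.0, 0.0], [-0.0, 0.0, -1.0]]
wrist_force: [-0.4, 1.5, -0.7]
finger_gap: 0.0235
```

```bash
cat >> h.py <<'E'
np.set_printoptions(precision=4,suppress=True)
def avg(n=8,cam='wrist'):
    A=[]
    for i in range(n):
        s=bot.get_state(); A.append(np.r_[s['wrist_force'],s['torque'],s['position'],s['finger_gap']])
        bot.read_camera(cam)
    m=np.mean(A,0); print('t',round(s['t'],2),'F',m[:3].round(2),'T',m[3:6].round(3),'P',m[6:9].round(4),'gap',m[9].round(4),'yaw',round(float(np.arctan2(s['tool_rot'][0][1],s['tool_rot'][1][1])),4))
    return m
E
python3 -c "
from h import *
avg(); grab('wrist','e')"
```

```text
t 5.12 F [-0.12  1.06 -0.91] T [ 0.275  0.016 -0.051] P [0.5051 0.2618 0.0635] gap 0.0237 yaw 0.0092
```

View pics/e_wrist.png

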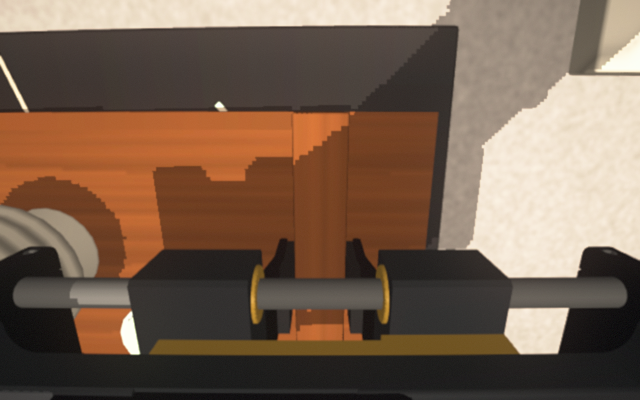

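>>> play_rows:
  rows:
    - [0.018,[0,0,0.0005],0]
    - [0.018,[0,0,0.001],0]
    - [0.018,[0,0,0.001],0]
    - [0.018,[0,0,0.001],0]

```text
t: 5.55
position: [0.5052, 0.2619, 0.0635]
tool_rot: [[-1.0, 0.009, 0.001], [0.009, 1.0, 0.0], [-0.001, 0.0, -1.0]]
wrist_force: [-2.1, 1.2, 4.7]
finger_gap: 0.0238
```

```bash
python3 -c "
from h import *
avg()"
```

```text
t 5.9 F [-2.61  1.17  5.25] T [ 0.291  0.717 -0.087] P [0.5051 0.2618 0.0635] gap 0.0238 yaw 0.0089
```

>>> play_rows:
  rows:
    - [0.018,[0,-0.001,0],0]
    - [0.018,[0,-0.003,0],0]
    - [0.018,[0,-0.006,0],0]
    - [0.018,[0,-0.01,0],0]
    - [0.018,[-0.001,-0.014,0],0]
    - [0.018,[-0.001,-0.018,0],0]
    - [0.018,[-0.001,-0.022,0],0]
    - [0.018,[-0.001,-0.026,0],0]
    - [0.018,[-0.001,-0.03,0],0]
    - [0.018,[-0.001,-0.034,0],0]
    - [0.018,[-0.0015,-0.038,0],0]
    - [0.018,[-0.0015,-0.042,0],0]
    - [0.018,[-0.002,-0.046,0],0]
    - [0.018,[-0.002,-0.049,0],0]
    - [0.018,[-0.002,-0.05,0],0]
    - [0.018,[-0.002,-0.05,0],0]

```text
t: 7.28
position: [0.508, 0.2129, 0.0635]
tool_rot: [[-1.0, 0.008, 0.003], [0.008, 1.0, 0.002], [-0.003, 0.002, -1.0]]
wrist_force: [1.2, 4.2, 2.3]
finger_gap: 0.0239
```

```bash
python3 -c "
from h import *
avg();grab('side','f')"
```

```text
t 7.63 F [1.08 5.12 3.49] T [ 1.269 -0.159 -0.015] P [0.508  0.2129 0.0635] gap 0.0236 yaw 0.0082
```

View pics/f_side.png

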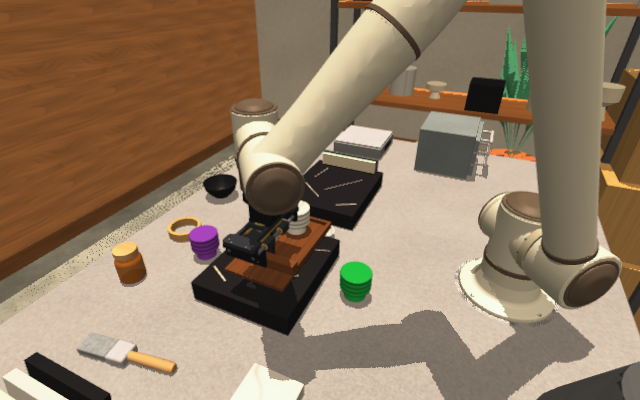

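>>> play_rows:
  rows:
    - [0.018,[0,-0.002,0.0003],0]
    - [0.018,[0,-0.005,0.0004],0]
    - [0.018,[0,-0.009,0.0004],0]
    - [0.018,[-0.0005,-0.013,0.0004],0]
    - [0.018,[-0.001,-0.017,0.0004],0]
    - [0.018,[-0.001,-0.021,0.0004],0]
    - [0.018,[-0.001,-0.025,0.0004],0]
    - [0.018,[-0.001,-0.029,0.0004],0]
    - [0.018,[-0.0015,-0.033,0.0004],0]
    - [0.018,[-0.0015,-0.036,0.0004],0]
    - [0.018,[-0.0015,-0.039,0.0004],0]
    - [0.018,[-0.0015,-0.04,0.0004],0]
    - [0.018,[-0.0015,-0.04,0.0004],0]

```text
t: 8.82
position: [0.5094, 0.1731, 0.0635]
tool_rot: [[-1.0, 0.008, 0.004], [0.008, 1.0, 0.003], [-0.004, 0.003, -1.0]]
wrist_force: [0.9, 6.1, 6.4]
finger_gap: 0.0238
```

```bash
python3 -c "
from h import *
avg()"
```

```text
t 9.17 F [0.35 5.54 5.89] T [ 1.471 -0.03  -0.012] P [0.5094 0.1731 0.0635] gap 0.0237 yaw 0.0081
```

>>> play_rows:
  rows:
    - [0.018,[0,-0.002,0],0]
    - [0.018,[0,-0.005,0],0]
    - [0.018,[0,-0.008,0],0]
    - [0.018,[-0.0005,-0.012,0],0]
    - [0.018,[-0.001,-0.016,0],0]
    - [0.018,[-0.001,-0.02,0],0]
    - [0.018,[-0.001,-0.024,0],0]
    - [0.018,[-0.001,-0.027,0],0]
    - [0.018,[-0.001,-0.028,0],0]
    - [0.018,[-0.001,-0.028,0],0]

```text
t: 10.05
position: [0.5102, 0.1451, 0.0635]
tool_rot: [[-1.0, 0.008, 0.004], [0.008, 1.0, 0.003], [-0.004, 0.003, -1.0]]
wrist_force: [1.5, 6.9, 5.9]
finger_gap: 0.024
```

```bash
python3 -c "
from h import *
avg();c=grab('side','g')
cv2.imwrite('pics/g_z.png',cv2.resize(c['color'][130:330,180:400,::-1],None,fx=3.5,fy=3,interpolation=cv2.INTER_CUBIC))"
```

```text
t 10.4 F [0.95 6.01 5.93] T [ 1.514 -0.058 -0.021] P [0.5102 0.1451 0.0635] gap 0.0238 yaw 0.0081
```

View pics/g_z.png

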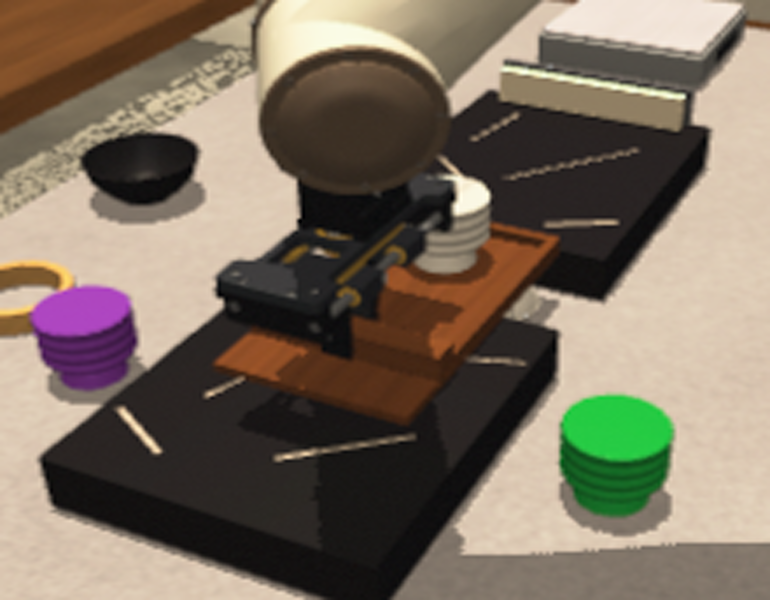

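```bash
python3 -c "
from h import *
c=load('side','g')
th=-.008;R=np.array([[np.cos(th),-np.sin(th)],[np.sin(th),np.cos(th)]])
o=np.array([.5102,.1451])-R@[0,.073]
print(o)
L=[(-75,-130,18),(-75,-130,0),(-75,130,8),(-75,130,0),(75,130,8),(-75,61,18)]
P=[np.r_[o+R@(np.array(l[:2])/1000),.05+l[2]/1000] for l in L]
uv=proj(c,P)
z=np.c_[(uv[:,0]-180+.5)*3.5-.5,(uv[:,1]-130+.5)*3-.5]
print(z)
P2=[p+[0,0,-.003] for p in P]; print(proj(c,P2)[:,1]-uv[:,1])
im=c['color'][:,:,::-1]
v=cv2.resize(im[190:290,280:370],None,fx=8,fy=6,interpolation=cv2.INTER_CUBIC)
v=np.clip(255*(v/255.)**.6,0,255).astype(np.uint8)
cv2.imwrite('pics/g_z2.png',v); print(np.c_[(uv[:,0]-280+.5)*8,(uv[:,1]-190+.5)*6])
"
```

```text
[0.5096 0.0721]
[[559.4757 236.4779]
 [558.6677 252.7367]
 [407.5426 417.1356]
 [407.8444 425.2221]
 [212.9193 362.6079]
 [454.3952 354.0502]]
[0.91   0.8939 1.0139 1.004  0.9824 0.9946]
[[ 479.9444  113.9559]
 [ 478.0976  146.4733]
 [ 132.6688  475.2713]
 [ 133.3586  491.4441]
 [-312.1844  366.2158]
 [ 239.7605  349.1003]]
```

View pics/g_z2.png

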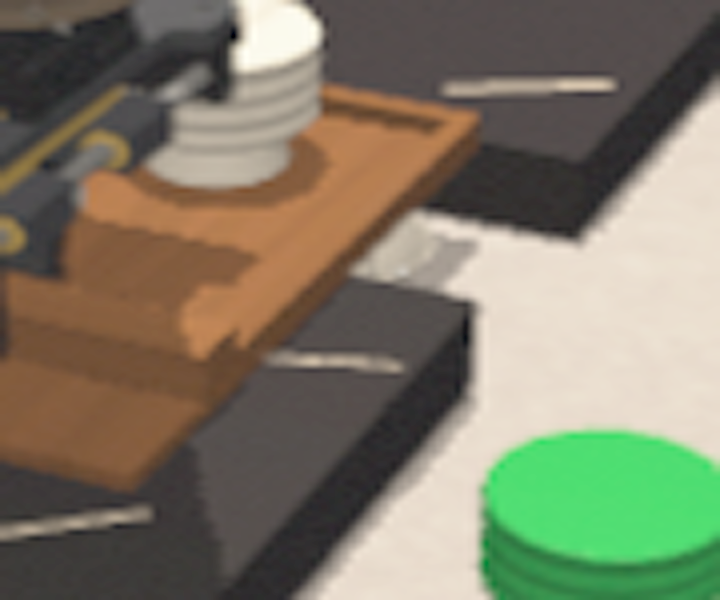

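>>> play_rows:
  rows:
    - [0.018,[0,-0.001,0.0001],0]
    - [0.018,[0,-0.003,0.0001],0]
    - [0.018,[0,-0.005,0.0001],0]
    - [0.018,[0,-0.007,0.0001],0]
    - [0.018,[-0.0005,-0.009,0.0001],0]
    - [0.018,[-0.0005,-0.011,0.0001],0]
    - [0.018,[-0.0005,-0.013,0.0001],0]

```text
t: 11.08
position: [0.5109, 0.1327, 0.0636]
tool_rot: [[-1.0, 0.008, 0.005], [0.008, 1.0, 0.003], [-0.005, 0.003, -1.0]]
wrist_force: [0.6, 8.5, 6.7]
finger_gap: 0.0234
```

```bash
python3 -c "
from h import *
avg(5)"
```

```text
t 11.28 F [0.26 7.03 6.91] T [ 1.95   0.116 -0.057] P [0.5108 0.1324 0.0636] gap 0.0238 yaw 0.0081
```

>>> play_rows:
  rows:
    - [0.018,[0,-0.001,0],0]
    - [0.018,[0,-0.002,0],0]
    - [0.018,[0,-0.003,0],0]
    - [0.018,[0,-0.004,0],0]

```text
t: 11.67
position: [0.5109, 0.1287, 0.0637]
tool_rot: [[-1.0, 0.008, 0.005], [0.008, 1.0, 0.003], [-0.005, 0.003, -1.0]]
wrist_force: [-0.8, 8.4, 7.1]
finger_gap: 0.0238
```

```bash
python3 -c "
from h import *
avg(5)"
```

```text
t 11.87 F [0.08 7.71 7.04] T [ 2.161  0.152 -0.036] P [0.5109 0.1286 0.0637] gap 0.0239 yaw 0.0081
```

>>> play_rows:
  rows:
    - [0.018,[0,-0.001,0],0]
    - [0.018,[0,-0.003,0],0]
    - [0.018,[0,-0.005,0],0]
    - [0.018,[-0.0005,-0.007,0],0]
    - [0.018,[-0.0005,-0.009,0],0]
    - [0.018,[-0.0005,-0.01,0],0]

```text
t: 12.42
position: [0.5114, 0.1187, 0.0637]
tool_rot: [[-1.0, 0.008, 0.005], [0.008, 1.0, 0.004], [-0.005, 0.004, -1.0]]
wrist_force: [-0.2, 8.5, 7.7]
finger_gap: 0.024
```

```bash
python3 -c "
from h import *
avg(5)
c=grab('side','h')
im=c['color'][:,:,::-1]
v=cv2.resize(im[180:280,280:370],None,fx=8,fy=6,interpolation=cv2.INTER_CUBIC)
v=np.clip(255*(v/255.)**.6,0,255).astype(np.uint8)
cv2.imwrite('pics/h_z2.png',v)"
```

```text
t 12.62 F [0.31 7.67 7.15] T [ 2.252  0.177 -0.047] P [0.5114 0.1186 0.0637] gap 0.0237 yaw 0.0083
```

View pics/h_z2.png

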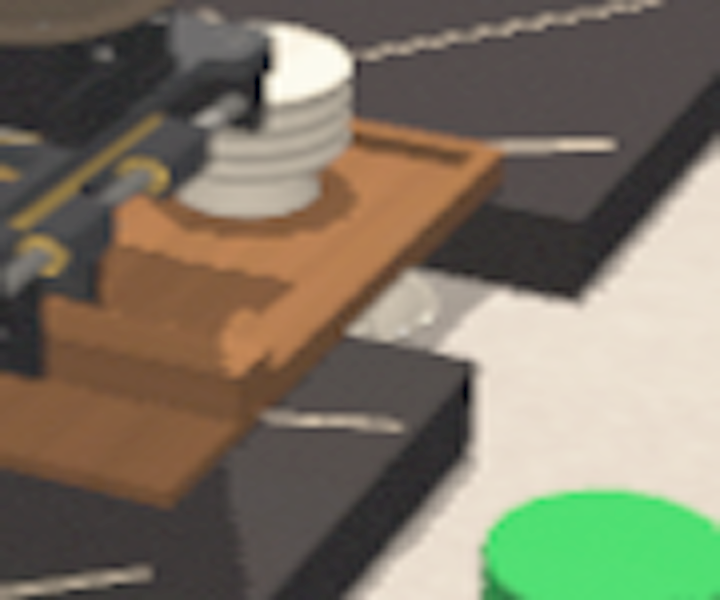

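>>> play_rows:
  rows:
    - [0.018,[0,0,-0.0002],0]
    - [0.018,[0,0,-0.0004],0]
    - [0.018,[0,0,-0.0006],0]
    - [0.018,[0,0,-0.0006],0]

```text
t: 13.05
position: [0.5114, 0.1185, 0.0639]
tool_rot: [[-1.0, 0.009, 0.005], [0.009, 1.0, 0.003], [-0.005, 0.003, -1.0]]
wrist_force: [1.9, 6.3, 4.0]
finger_gap: 0.0242
```

```bash
python3 -c "
from h import *
avg(6)"
```

```text
t 13.3 F [1.31 6.99 4.18] T [ 2.217 -0.21  -0.032] P [0.5114 0.1185 0.0638] gap 0.0239 yaw 0.0086
```

>>> play_rows:
  rows:
    - [0.018,[0,0,-0.0002],0]
    - [0.018,[0,0,-0.0003],0]
    - [0.018,[0,0,-0.0004],0]
    - [0.018,[0,0,-0.0004],0]

```text
t: 13.68
position: [0.5111, 0.1181, 0.0639]
tool_rot: [[-1.0, 0.008, 0.004], [0.008, 1.0, 0.003], [-0.004, 0.003, -1.0]]
wrist_force: [2.0, 6.6, 2.6]
finger_gap: 0.0236
```

```bash
python3 -c "
from h import *
avg(6)"
```

```text
t 13.93 F [1.75 5.66 2.89] T [ 1.864 -0.417  0.057] P [0.511  0.1181 0.0639] gap 0.0237 yaw 0.0084
```

>>> play_rows:
  rows:
    - [0.018,[0,-0.001,0],0]
    - [0.018,[0,-0.003,0],0]
    - [0.018,[0,-0.006,0],0]
    - [0.018,[-0.0005,-0.009,0],0]
    - [0.018,[-0.0005,-0.012,0],0]
    - [0.018,[-0.0005,-0.015,0],0]
    - [0.018,[-0.0005,-0.018,0],0]
    - [0.018,[-0.0005,-0.02,0],0]

```text
t: 14.65
position: [0.5108, 0.0979, 0.0638]
tool_rot: [[-1.0, 0.009, 0.003], [0.009, 1.0, 0.003], [-0.003, 0.003, -1.0]]
wrist_force: [-1.3, 7.7, 4.0]
finger_gap: 0.0237
```

```bash
python3 -c "
from h import *
avg(6);c=grab('side','i')
im=c['color'][:,:,::-1]
v=cv2.resize(im[170:270,280:370],None,fx=8,fy=6,interpolation=cv2.INTER_CUBIC)
v=np.clip(255*(v/255.)**.6,0,255).astype(np.uint8)
cv2.imwrite('pics/i_z2.png',v)"
```

```text
t 14.9 F [0.22 5.35 4.02] T [ 1.975 -0.106 -0.022] P [0.5108 0.0976 0.0638] gap 0.0237 yaw 0.0091
```

View pics/i_z2.png

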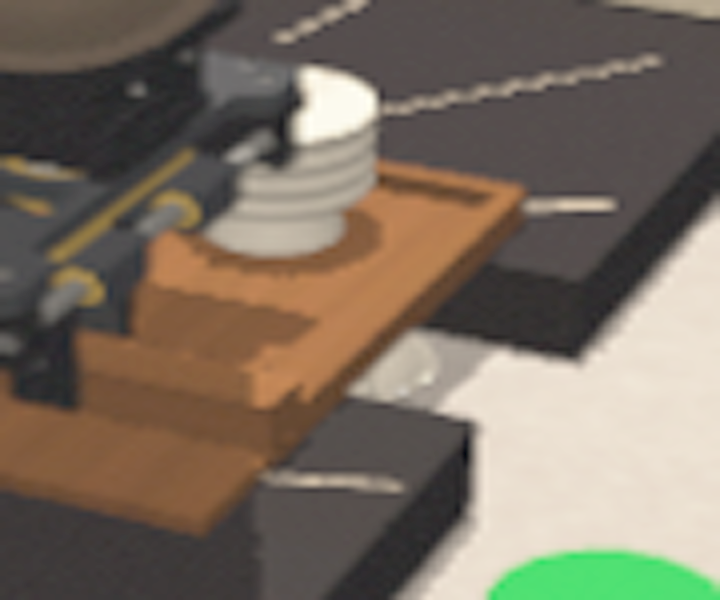

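>>> play_rows:
  rows:
    - [0.018,[0,-0.001,0],0]
    - [0.018,[0,-0.003,0],0]
    - [0.018,[0,-0.006,-0.0001],0]
    - [0.018,[-0.0005,-0.01,-0.0001],0]
    - [0.018,[-0.0005,-0.014,-0.0001],0]
    - [0.018,[-0.0005,-0.018,-0.0001],0]
    - [0.018,[-0.001,-0.021,-0.0001],0]
    - [0.018,[-0.001,-0.024,-0.0001],0]
    - [0.018,[-0.001,-0.025,-0.0001],0]

```text
t: 15.75
position: [0.5112, 0.0725, 0.0637]
tool_rot: [[-1.0, 0.01, 0.002], [0.01, 1.0, 0.002], [-0.002, 0.002, -1.0]]
wrist_force: [-0.4, 6.4, 3.7]
finger_gap: 0.0238
```

```bash
python3 -c "
from h import *
avg(6)"
```

```text
t 16.0 F [0.62 5.16 4.06] T [ 2.207 -0.06  -0.003] P [0.5111 0.0724 0.0637] gap 0.0238 yaw 0.0094
```

```bash
python3 -c "
from h import *
c=grab('side','j')
im=c['color'][:,:,::-1]
v=cv2.resize(im[160:260,280:370],None,fx=8,fy=6,interpolation=cv2.INTER_CUBIC)
v=np.clip(255*(v/255.)**.6,0,255).astype(np.uint8)
cv2.imwrite('pics/j_z2.png',v)
for tag,b,th,y0 in (('g',(.5102,.1451),-.008,190),('h',(.5114,.1186),-.008,180),('i',(.5108,.0976),-.009,170),('j',(.5111,.0724),-.0095,160)):
    R=np.array([[np.cos(th),-np.sin(th)],[np.sin(th),np.cos(th)]])
    o=np.array(b)-R@[0,.073]
    L=[(-75,-130,18),(-75,-130,0),(-75,130,8),(-75,130,0)]
    P=[np.r_[o+R@(np.array(l[:2])/1000),.05+l[2]/1000] for l in L]
    uv=proj(c,P)
    print(tag,np.c_[(uv[:,0]-280+.5)*8,(uv[:,1]-y0+.5)*6].round(1).tolist())
"
```

```text
g [[479.9, 114.0], [478.1, 146.5], [132.7, 475.3], [133.4, 491.4]]
h [[504.2, 145.9], [502.2, 178.0], [171.1, 491.8], [171.6, 507.8]]
i [[527.2, 185.4], [525.0, 217.2], [204.7, 520.0], [205.0, 535.9]]
j [[551.0, 220.9], [548.6, 252.4], [240.5, 542.7], [240.6, 558.3]]
```

View pics/j_z2.png

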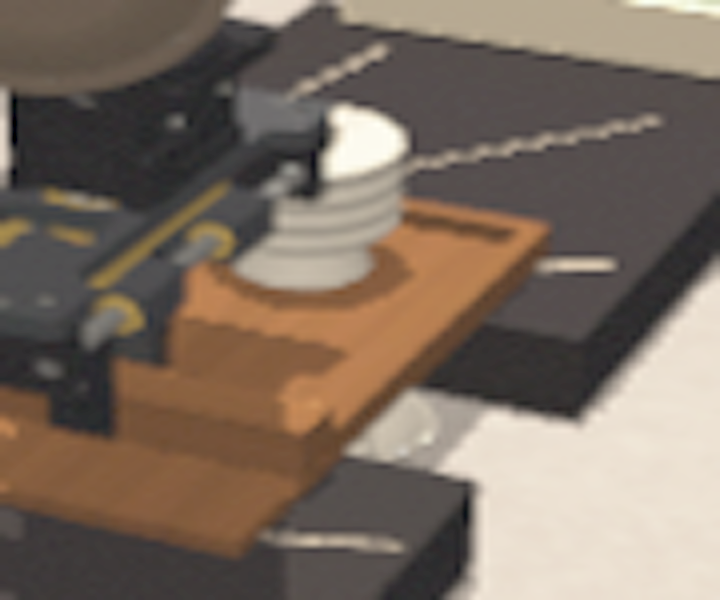

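>>> play_rows:
  rows:
    - [0.018,[0,-0.001,0],0]
    - [0.018,[0,-0.003,0],0]
    - [0.018,[0,-0.006,0],0]
    - [0.018,[-0.0005,-0.01,0],0]
    - [0.018,[-0.0005,-0.014,0],0]
    - [0.018,[-0.001,-0.018,0],0]
    - [0.018,[-0.001,-0.022,0],0]
    - [0.018,[-0.001,-0.026,0],0]
    - [0.018,[-0.0015,-0.03,0],0]
    - [0.018,[-0.0015,-0.033,0],0]
    - [0.018,[-0.0015,-0.035,0],0]

```text
t: 17.02
position: [0.5118, 0.0372, 0.0634]
tool_rot: [[-1.0, 0.01, 0.001], [0.01, 1.0, 0.001], [-0.001, 0.001, -1.0]]
wrist_force: [-0.6, 6.0, 4.0]
finger_gap: 0.0237
```

```bash
python3 -c "
from h import *
avg(6)"
```

```text
t 17.27 F [0.41 4.82 3.7 ] T [ 2.024 -0.145  0.021] P [0.5118 0.0369 0.0634] gap 0.0238 yaw 0.0092
```

>>> play_rows:
  rows:
    - [0.018,[0,-0.001,0],0]
    - [0.018,[0,-0.003,0],0]
    - [0.018,[0,-0.006,-0.0001],0]
    - [0.018,[-0.0005,-0.01,-0.0001],0]
    - [0.018,[-0.0005,-0.014,-0.0001],0]
    - [0.018,[-0.001,-0.018,-0.0001],0]
    - [0.018,[-0.001,-0.022,-0.0001],0]
    - [0.018,[-0.001,-0.026,-0.0001],0]
    - [0.018,[-0.001,-0.029,-0.0001],0]
    - [0.018,[-0.001,-0.03,-0.0001],0]

```text
t: 18.15
position: [0.5121, 0.0067, 0.0632]
tool_rot: [[-1.0, 0.009, -0.0], [0.009, 1.0, 0.001], [0.0, 0.001, -1.0]]
wrist_force: [-0.0, 6.1, 3.0]
finger_gap: 0.0242
```

```bash
python3 -c "
from h import *
avg(6)
c=grab('side','k')
im=c['color'][:,:,::-1]
v=cv2.resize(im[140:280,260:380],None,fx=6,fy=4.2,interpolation=cv2.INTER_CUBIC)
v=np.clip(255*(v/255.)**.6,0,255).astype(np.uint8)
cv2.imwrite('pics/k_z2.png',v)"
```

```text
t 18.4 F [0.46 5.02 3.54] T [ 2.046 -0.152  0.003] P [0.5121 0.0066 0.0632] gap 0.0238 yaw 0.0092
```

View pics/k_z2.png

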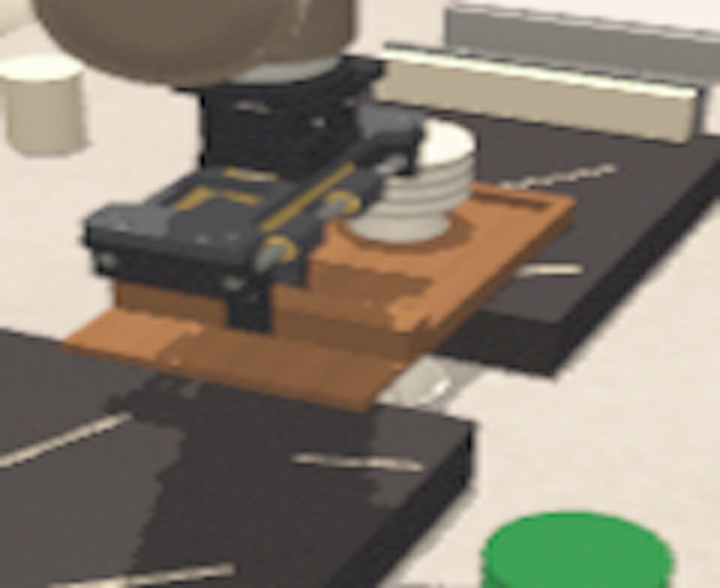

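>>> play_rows:
  rows:
    - [0.018,[0,-0.001,-0.0001],0]
    - [0.018,[0,-0.003,-0.0002],0]
    - [0.018,[-0.0005,-0.006,-0.0002],0]
    - [0.018,[-0.0005,-0.009,-0.0002],0]
    - [0.018,[-0.0005,-0.012,-0.0002],0]
    - [0.018,[-0.0005,-0.015,-0.0002],0]
    - [0.018,[-0.001,-0.018,-0.0002],0]
    - [0.018,[-0.001,-0.02,-0.0002],0]

```text
t: 19.17
position: [0.5109, -0.0145, 0.0619]
tool_rot: [[-1.0, 0.01, -0.005], [0.01, 1.0, -0.001], [0.005, -0.001, -1.0]]
wrist_force: [-0.4, 1.1, -3.7]
finger_gap: 0.0236
```

```bash
python3 -c "
from h import *
avg(6)"
```

```text
t 19.42 F [-0.4 -0.7 -4.8] T [ 0.096 -0.191 -0.044] P [ 0.5113 -0.0145  0.0622] gap 0.0236 yaw 0.0105
```

>>> play_rows:
  rows:
    - [0.018,[0,0,0.0004],0]
    - [0.018,[0,0,0.0008],0]
    - [0.018,[0,0,0.0012],0]
    - [0.018,[0,0,0.0012],0]

```text
t: 19.8
position: [0.5124, -0.0136, 0.0621]
tool_rot: [[-1.0, 0.01, -0.001], [0.01, 1.0, -0.0], [0.001, -0.0, -1.0]]
wrist_force: [-1.7, -0.6, -4.8]
finger_gap: 0.0237
```

```bash
python3 -c "
from h import *
avg(5)"
```

```text
t 20.0 F [-1.59 -1.18 -4.8 ] T [-0.178  0.359 -0.296] P [ 0.5126 -0.0135  0.0622] gap 0.0238 yaw 0.0095
```

```bash
python3 -c "
from h import *
avg(4);avg(4)"
```

```text
t 20.2 F [-1.16 -0.7  -4.86] T [-0.099  0.403 -0.302] P [ 0.5128 -0.0134  0.0622] gap 0.0239 yaw 0.0094
t 20.4 F [-1.8  -0.26 -5.13] T [-0.062  0.459 -0.326] P [ 0.5129 -0.0134  0.0622] gap 0.0237 yaw 0.0093
```

>>> play_rows:
  rows:
    - [0.018,[0,0,0.0004],0]
    - [0.018,[0,0,0.0008],0]
    - [0.018,[0,0,0.001],0]
    - [0.018,[0,0,0.001],0]

```text
t: 20.78
position: [0.5131, -0.0134, 0.0618]
tool_rot: [[-1.0, 0.009, 0.0], [0.009, 1.0, -0.0], [-0.0, -0.0, -1.0]]
wrist_force: [-3.9, 1.1, 1.3]
finger_gap: 0.0239
```

```bash
python3 -c "
from h import *
avg(4);avg(4)
c=grab('side','l')
im=c['color'][:,:,::-1]
v=cv2.resize(im[140:280,260:380],None,fx=6,fy=4.2,interpolation=cv2.INTER_CUBIC)
v=np.clip(255*(v/255.)**.6,0,255).astype(np.uint8)
cv2.imwrite('pics/l_z2.png',v)"
```

```text
t 20.93 F [-4.56  0.72  3.17] T [ 0.207  1.357 -0.385] P [ 0.5131 -0.0134  0.0618] gap 0.0238 yaw 0.009
t 21.13 F [-4.87  0.94  4.77] T [ 0.32   1.502 -0.379] P [ 0.5131 -0.0133  0.0618] gap 0.0238 yaw 0.009
```

View pics/l_z2.png

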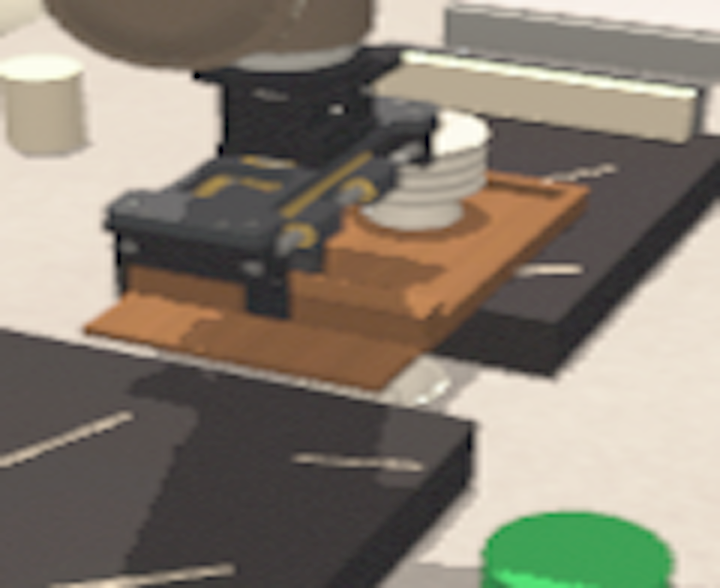

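>>> play_rows:
  rows:
    - [0.018,[0,-0.001,-0.0003],0]
    - [0.018,[0,-0.003,-0.0005],0]
    - [0.018,[-0.0005,-0.006,-0.0005],0]
    - [0.018,[-0.0005,-0.01,-0.0005],0]
    - [0.018,[-0.001,-0.014,-0.0005],0]
    - [0.018,[-0.001,-0.018,-0.0005],0]
    - [0.018,[-0.001,-0.022,-0.0005],0]
    - [0.018,[-0.0015,-0.026,-0.0005],0]
    - [0.018,[-0.0015,-0.029,-0.0005],0]
    - [0.018,[-0.0015,-0.03,-0.0005],0]

```text
t: 22.07
position: [0.5145, -0.0439, 0.0618]
tool_rot: [[-1.0, 0.01, 0.001], [0.01, 1.0, 0.0], [-0.001, 0.0, -1.0]]
wrist_force: [0.7, 3.0, -1.7]
finger_gap: 0.0242
```

```bash
python3 -c "
from h import *
avg(3);avg(3)"
```

```text
t 22.17 F [ 0.54  1.16 -2.41] T [ 0.414 -0.242  0.012] P [ 0.5145 -0.044   0.0618] gap 0.0237 yaw 0.0093
t 22.32 F [ 1.66 -1.29 -1.94] T [-0.33 -0.38  0.01] P [ 0.5145 -0.044   0.0619] gap 0.0235 yaw 0.009
```

>>> play_rows:
  rows:
    - [0.018,[0,-0.001,0.0003],0]
    - [0.018,[0,-0.003,0.0006],0]
    - [0.018,[0,-0.006,0.0006],0]
    - [0.018,[-0.0005,-0.01,0.0006],0]
    - [0.018,[-0.0005,-0.014,0.0006],0]
    - [0.018,[-0.0005,-0.018,0.0006],0]
    - [0.018,[-0.001,-0.022,0.0006],0]
    - [0.018,[-0.001,-0.026,0.0006],0]
    - [0.018,[-0.0015,-0.03,0.0006],0]
    - [0.018,[-0.0015,-0.034,0.0006],0]
    - [0.018,[-0.0015,-0.038,0.0006],0]
    - [0.018,[-0.0015,-0.04,0.0006],0]

```text
t: 23.37
position: [0.5162, -0.0827, 0.0618]
tool_rot: [[-1.0, 0.009, 0.002], [0.009, 1.0, 0.001], [-0.002, 0.001, -1.0]]
wrist_force: [0.4, 5.7, 2.2]
finger_gap: 0.0238
```

```bash
python3 -c "
from h import *
avg(5)"
```

```text
t 23.57 F [0.16 4.31 2.65] T [1.231 0.015 0.011] P [ 0.5162 -0.083   0.0618] gap 0.0237 yaw 0.0087
```

>>> play_rows:
  rows:
    - [0.018,[0,-0.001,0],0]
    - [0.018,[0,-0.003,0],0]
    - [0.018,[0,-0.006,0],0]
    - [0.018,[-0.0005,-0.01,0],0]
    - [0.018,[-0.0005,-0.014,0],0]
    - [0.018,[-0.0005,-0.018,0],0]
    - [0.018,[-0.001,-0.022,0],0]
    - [0.018,[-0.001,-0.026,0],0]
    - [0.018,[-0.001,-0.029,0],0]
    - [0.018,[-0.001,-0.032,0],0]
    - [0.018,[-0.001,-0.035,0],0]

```text
t: 24.53
position: [0.5169, -0.1177, 0.0618]
tool_rot: [[-1.0, 0.009, 0.002], [0.009, 1.0, 0.001], [-0.002, 0.001, -1.0]]
wrist_force: [-0.0, 7.3, 5.7]
finger_gap: 0.0241
```

```bash
python3 -c "
from h import *
avg(5)
c=grab('wrist','m');grab('side','m');c=grab('scene','m')
im=c['color'][:,:,::-1]
v=cv2.resize(im[140:260,180:340],None,fx=5,fy=5,interpolation=cv2.INTER_CUBIC)
cv2.imwrite('pics/m_z.png',v)"
```

```text
t 24.73 F [0.17 4.99 4.86] T [ 1.54  -0.033  0.014] P [ 0.5168 -0.1181  0.0618] gap 0.0238 yaw 0.0087
```

View pics/m_wrist.png

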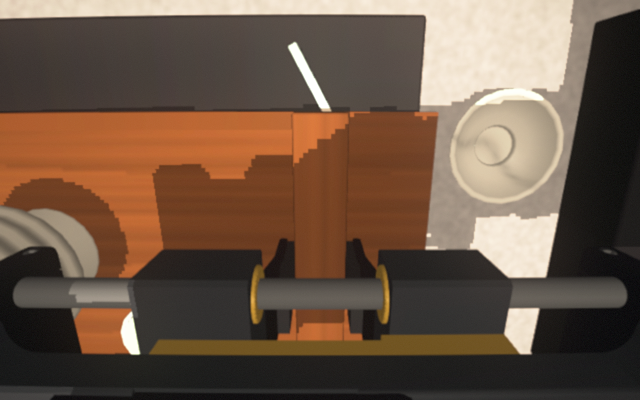

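View pics/m_z.png

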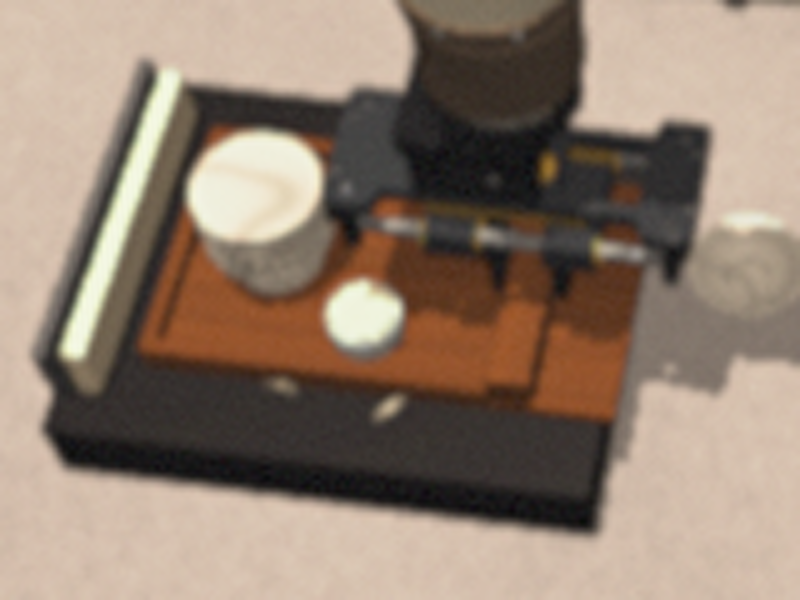

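View pics/m_side.png

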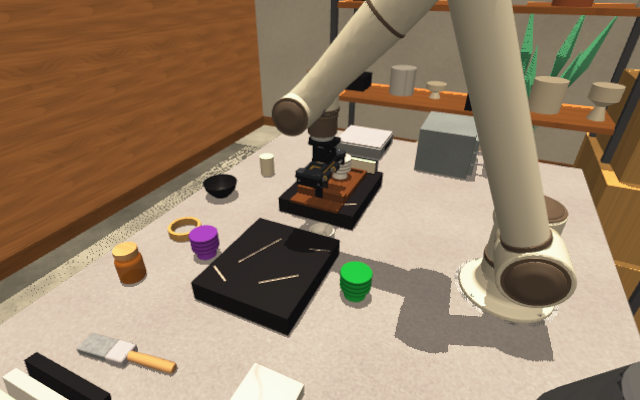

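>>> play_rows:
  rows:
    - [0.018,[0,-0.001,-0.0003],0]
    - [0.018,[0,-0.003,-0.0005],0]
    - [0.018,[0,-0.005,-0.0006],0]
    - [0.018,[0,-0.007,-0.0006],0]
    - [0.018,[0,-0.009,-0.0006],0]
    - [0.018,[0,-0.01,-0.0006],0]

```text
t: 25.43
position: [0.5161, -0.1279, 0.0618]
tool_rot: [[-1.0, 0.009, 0.0], [0.009, 1.0, 0.001], [-0.0, 0.001, -1.0]]
wrist_force: [-0.1, 5.7, 3.8]
finger_gap: 0.0234
```

```bash
python3 -c "
from h import *
avg(5)"
```

```text
t 25.63 F [0.4  5.4  3.25] T [ 1.508 -0.087  0.031] P [ 0.5161 -0.128   0.0618] gap 0.0237 yaw 0.009
```

>>> play_rows:
  rows:
    - [0.025,[0,0,-0.0005],0]
    - [0.028,[0,0,-0.0005],0]
    - [0.03,[0,0,-0.0005],0]
    - [0.03,[0,0,-0.0005],0]
    - [0.03,[0,0,-0.0005],0]

```text
t: 26.1
position: [0.5155, -0.1288, 0.062]
tool_rot: [[-1.0, 0.01, -0.001], [0.01, 1.0, -0.0], [0.001, -0.0, -1.0]]
wrist_force: [0.0, -1.0, -0.5]
finger_gap: 0.0298
```

```bash
python3 -c "
from h import *
avg(6)"
```

```text
t 26.35 F [ 0.12  0.17 -0.15] T [-0.013  0.001 -0.016] P [ 0.5157 -0.1287  0.0621] gap 0.0299 yaw 0.0093
```

>>> play_rows:
  rows:
    - [0.03,[0,-0.001,0],0]
    - [0.03,[0,-0.002,0],0]
    - [0.03,[0,-0.003,0],0]
    - [0.03,[0,-0.0035,0],0]
    - [0.03,[0,-0.004,0],0]
    - [0.03,[0,-0.0045,0],0]
    - [0.03,[0,-0.005,0],0]

```text
t: 26.98
position: [0.5161, -0.1331, 0.0623]
tool_rot: [[-1.0, 0.009, 0.0], [0.009, 1.0, 0.0], [-0.0, 0.0, -1.0]]
wrist_force: [-1.5, 4.6, 0.6]
finger_gap: 0.0299
```

```bash
python3 -c "
from h import *
avg(3);avg(3)"
```

```text
t 27.08 F [-0.23  4.98  1.08] T [ 1.394 -0.001 -0.038] P [ 0.5161 -0.1332  0.0623] gap 0.0301 yaw 0.0091
t 27.23 F [-0.54  5.28  0.91] T [ 1.414 -0.004 -0.036] P [ 0.5161 -0.1333  0.0623] gap 0.0299 yaw 0.0092
```

>>> play_rows:
  rows:
    - [0.03,[0,-0.0005,0],0]
    - [0.03,[0,-0.001,0],0]
    - [0.03,[0,-0.0015,0],0]
    - [0.03,[0,-0.002,0],0]
    - [0.03,[0,-0.0025,0],0]
    - [0.03,[0,-0.003,0],0]

```text
t: 27.78
position: [0.516, -0.1365, 0.0623]
tool_rot: [[-1.0, 0.009, 0.0], [0.009, 1.0, 0.0], [-0.0, 0.0, -1.0]]
wrist_force: [0.6, 4.5, 0.6]
finger_gap: 0.0302
```

```bash
python3 -c "
from h import *
avg(2);avg(3)"
```

```text
t 27.83 F [0.12 4.36 0.68] T [ 1.413 -0.022 -0.022] P [ 0.5159 -0.1365  0.0623] gap 0.03 yaw 0.0093
t 27.98 F [0.47 4.44 0.52] T [ 1.256 -0.06   0.013] P [ 0.5159 -0.1366  0.0623] gap 0.0299 yaw 0.0092
```

>>> play_rows:
  rows:
    - [0.03,[0,-0.0005,0],0]
    - [0.03,[0,-0.001,0],0]
    - [0.03,[0,-0.0015,0],0]
    - [0.03,[0,-0.002,0],0]

```text
t: 28.37
position: [0.5159, -0.1384, 0.0623]
tool_rot: [[-1.0, 0.009, -0.0], [0.009, 1.0, 0.0], [0.0, 0.0, -1.0]]
wrist_force: [0.7, 4.5, 0.4]
finger_gap: 0.0302
```

>>> play_rows:
  rows:
    - [0.03,[0,-0.0004,0],0]
    - [0.03,[0,-0.0008,0],0]
    - [0.03,[0,-0.0012,0],0]

```text
t: 28.62
position: [0.5159, -0.1396, 0.0623]
tool_rot: [[-1.0, 0.009, 0.0], [0.009, 1.0, 0.0], [-0.0, 0.0, -1.0]]
wrist_force: [0.2, 6.9, 1.9]
finger_gap: 0.0298
```

```bash
python3 -c "
from h import *
avg(2);avg(3)"
```

```text
t 28.67 F [0.22 6.13 1.67] T [ 1.873 -0.002  0.003] P [ 0.5159 -0.1395  0.0623] gap 0.0299 yaw 0.0093
t 28.82 F [0.04 5.51 0.84] T [1.532 0.016 0.004] P [ 0.5159 -0.1395  0.0623] gap 0.0303 yaw 0.0092
```

>>> play_rows:
  rows:
    - [0.03,[0,-0.0003,0],0]
    - [0.03,[0,-0.0006,0],0]

```text
t: 29.03
position: [0.5159, -0.1396, 0.0623]
tool_rot: [[-1.0, 0.009, 0.0], [0.009, 1.0, 0.001], [-0.0, 0.001, -1.0]]
wrist_force: [-0.6, 9.3, 2.5]
finger_gap: 0.0302
```

```bash
python3 -c "
from h import *
avg(2);avg(2)"
```

```text
t 29.08 F [-0.76  8.69  2.15] T [ 2.526  0.066 -0.008] P [ 0.5159 -0.1396  0.0623] gap 0.0301 yaw 0.0093
t 29.18 F [-0.43  8.08  1.59] T [ 2.319 -0.004  0.018] P [ 0.5159 -0.1396  0.0623] gap 0.0302 yaw 0.0092
```

>>> play_rows:
  rows:
    - [0.03,[0,-0.0003,0],0]
    - [0.03,[0,-0.0006,0],0]
    - [0.03,[0,-0.0009,0],0]

```text
t: 29.48
position: [0.5159, -0.1397, 0.0622]
tool_rot: [[-1.0, 0.01, 0.0], [0.01, 1.0, 0.002], [-0.0, 0.002, -1.0]]
wrist_force: [-0.5, 14.1, 2.7]
finger_gap: 0.0303
```

```bash
python3 -c "
from h import *
avg(2);avg(3)"
```

```text
t 29.53 F [-0.81 13.08  2.58] T [3.673 0.16  0.045] P [ 0.5159 -0.1397  0.0622] gap 0.0303 yaw 0.0095
t 29.68 F [-0.22 11.55  2.39] T [3.442 0.171 0.027] P [ 0.5159 -0.1397  0.0623] gap 0.0302 yaw 0.0093
```

>>> play_rows:
  rows:
    - [0.03,[0,-0.0002,0],0]
    - [0.03,[0,-0.0004,0],0]
    - [0.03,[0,-0.0005,0],0]

```text
t: 29.98
position: [0.5159, -0.1397, 0.0622]
tool_rot: [[-1.0, 0.009, 0.0], [0.009, 1.0, 0.002], [-0.0, 0.002, -1.0]]
wrist_force: [-0.4, 14.1, 3.1]
finger_gap: 0.0301
```

```bash
python3 -c "
from h import *
for i in range(5): avg(2)"
```

```text
t 30.03 F [-0.8  14.41  2.7 ] T [4.187 0.216 0.013] P [ 0.5159 -0.1397  0.0622] gap 0.0301 yaw 0.0094
t 30.13 F [-0.29 13.76  3.43] T [ 4.11   0.217 -0.003] P [ 0.5159 -0.1397  0.0622] gap 0.0303 yaw 0.0094
t 30.23 F [ 0.08 14.3   2.06] T [4.092 0.205 0.008] P [ 0.5159 -0.1397  0.0622] gap 0.0302 yaw 0.0093
t 30.33 F [-0.71 13.33  3.35] T [4.113 0.179 0.022] P [ 0.5159 -0.1397  0.0622] gap 0.0301 yaw 0.0093
t 30.43 F [-0.54 13.95  3.36] T [4.08  0.191 0.003] P [ 0.5159 -0.1397  0.0622] gap 0.0301 yaw 0.0093
```

>>> play_rows:
  rows:
    - [0.03,[0,-0.0002,0],0]
    - [0.03,[0,-0.0002,0],0]
    - [0.03,[0,-0.0002,0],0]
    - [0.03,[0,-0.0002,0],0]

```text
t: 30.82
position: [0.5159, -0.1397, 0.0622]
tool_rot: [[-1.0, 0.009, 0.0], [0.009, 1.0, 0.003], [-0.0, 0.003, -1.0]]
wrist_force: [-0.6, 14.0, 2.4]
finger_gap: 0.0304
```

```bash
python3 -c "
from h import *
for i in range(4): avg(3)
c=grab('scene','n');grab('side','n')
im=c['color'][:,:,::-1]
v=cv2.resize(im[140:260,180:340],None,fx=5,fy=5,interpolation=cv2.INTER_CUBIC)
cv2.imwrite('pics/n_z.png',v)"
```

```text
t 30.92 F [-0.7  14.49  2.94] T [4.293 0.264 0.027] P [ 0.5159 -0.1397  0.0622] gap 0.0303 yaw 0.0093
t 31.07 F [-0.9  14.73  3.05] T [4.316 0.217 0.024] P [ 0.5159 -0.1397  0.0622] gap 0.0303 yaw 0.0094
t 31.22 F [-0.84 14.87  3.16] T [4.33  0.254 0.046] P [ 0.5159 -0.1397  0.0622] gap 0.0302 yaw 0.0093
t 31.37 F [-1.11 14.42  2.98] T [4.341 0.227 0.022] P [ 0.5159 -0.1397  0.0622] gap 0.0301 yaw 0.0093
```

View pics/n_z.png

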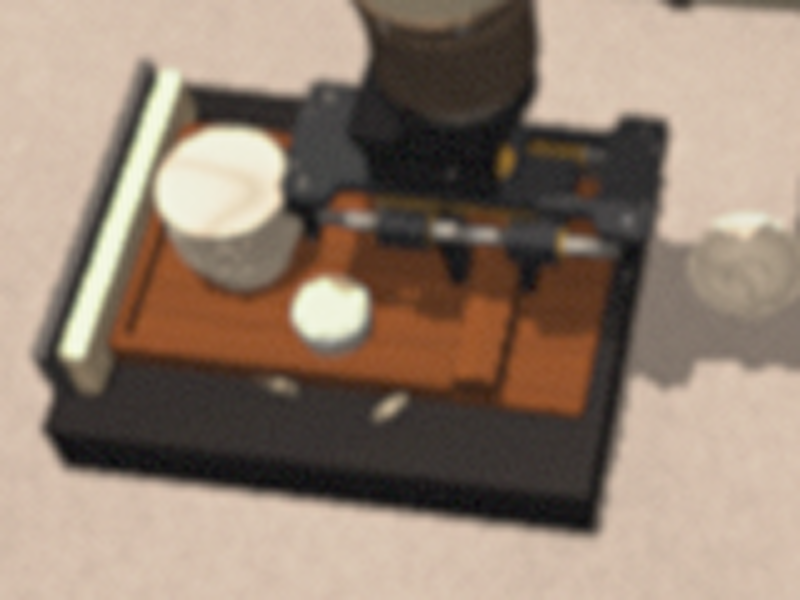

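>>> play_rows:
  rows:
    - [0.03,[0,0.0008,0],0]
    - [0.03,[0,0.0016,0],0]
    - [0.03,[0,0.0024,0],0]
    - [0.03,[0,0.0036,0],0]
    - [0.036,[0,0.0044,0],0]
    - [0.04,[0,0.0044,0],0]
    - [0.044,[0,0.0044,0],0]
    - [0.044,[0,0.0044,-0.006],0]
    - [0.044,[0,0.0044,-0.02],0]
    - [0.044,[0,0.0044,-0.05],0]
    - [0.044,[0,0.0044,-0.09],0]
    - [0.044,[0,0.0044,-0.13],0]
    - [0.044,[0,0.0044,-0.17],0]
    - [0.044,[-0.03,-0.02,-0.21],0]
    - [0.044,[-0.06,-0.05,-0.24],0]
    - [0.044,[-0.06,-0.06,-0.24],-0.009]
    - [0.044,[-0.06,-0.06,-0.24],-0.009]
    - [0.044,[-0.06,-0.06,-0.24],-0.009]
    - [0.044,[-0.06,-0.06,-0.24],-0.009]

```text
t: 33.1
position: [0.5744, -0.2022, 0.3014]
tool_rot: [[-1.0, 0.001, -0.002], [0.001, 1.0, 0.001], [0.002, 0.001, -1.0]]
wrist_force: [0.3, 1.1, 0.4]
finger_gap: 0.0442
```

```bash
python3 -c "
from h import *
avg(5)
c=grab('wrist','o');grab('side','o')
im=c['color'][:,:,::-1]
im=np.clip(255*(im/255.)**.7,0,255).astype(np.uint8)
cv2.imwrite('pics/o_z.png',cv2.resize(im[0:240,120:520],None,fx=2,fy=2,interpolation=cv2.INTER_CUBIC))"
```

```text
t 33.3 F [0.2  0.33 0.16] T [ 0.01  -0.012 -0.032] P [ 0.5744 -0.2019  0.3015] gap 0.044 yaw -0.0007
```

View pics/o_z.png

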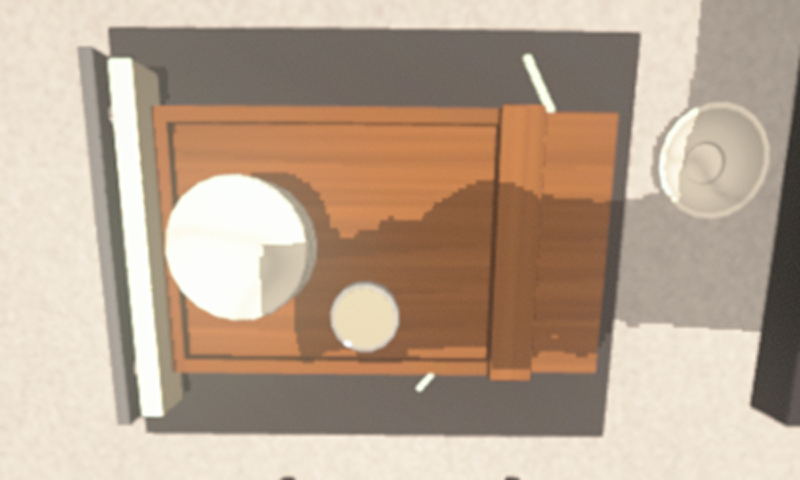

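View pics/o_side.png

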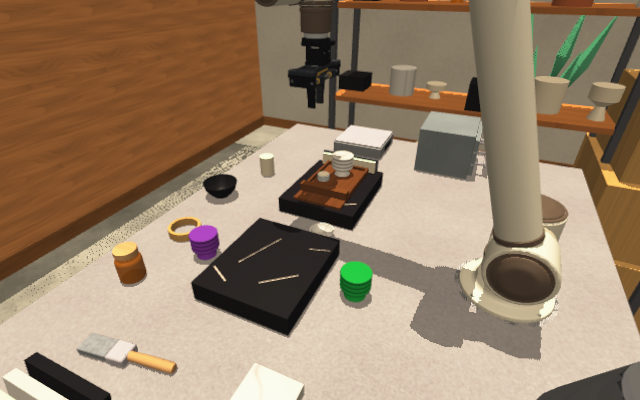

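```bash
python3 - <<'E'
from h import *
c=load('wrist','o')
def P(n,p,h):
    p=np.array(p,float); q=onplane(c,np.c_[(p[:,0]+.5)/2-.5+120,(p[:,1]+.5)/2-.5],h)[:,:2]
    d=q[-1]-q[0]; print(n,q.round(4).tolist(),'slope dy/dx',round(d[1]/d[0],4) if len(q)>1 else '')
d=.0483
P('bar top',[(132,58),(162,415)],d+.04)
P('disp face',[(639,33),(603,435)],d); P('disp other',[(110,28),(147,432)],d)
P('nose',[(153,107),(177,373)],d+.018)
P('ledge',[(619,113),(597,372)],d+.008)
P('batt front',[(503,105),(490,378)],d+.032);P('batt back',[(545,107),(530,380)],d+.032)
P('dish',[(714,160)],.022);P('cup',[(236,247)],d+.076);P('tin',[(365,317)],d+.026)
E
```

```text
bar top [[0.4207, -0.3385], [0.6106, -0.3408]] slope dy/dx -0.012
disp face [[0.3995, -0.0683], [0.6358, -0.0693]] slope dy/dx -0.0041
disp other [[0.3969, -0.3639], [0.6341, -0.3665]] slope dy/dx -0.0111
nose [[0.4408, -0.3374], [0.5905, -0.3372]] slope dy/dx 0.0013
ledge [[0.4423, -0.0785], [0.5919, -0.0791]] slope dy/dx -0.004
batt front [[0.4421, -0.1475], [0.5901, -0.1489]] slope dy/dx -0.0096
batt back [[0.4429, -0.1252], [0.5913, -0.1254]] slope dy/dx -0.0009
dish [[0.4643, -0.0063]] slope dy/dx 
cup [[0.5134, -0.2826]] slope dy/dx 
tin [[0.5553, -0.222]] slope dy/dx
```

```bash
python3 - <<'E'
from h import *
c=load('wrist','o'); im=c['color'].astype(float)
d=.0483
K=np.array([[c['fx'],0,c['cx']],[0,c['fy'],c['cy']],[0,0,1]],float)
def edge(n,p0,p1,h,ch,sign,w=4):
    a=np.array(p0,float)/2+[120,0]; b=np.array(p1,float)/2+[120,0]
    f=cv2.GaussianBlur(im[:,:,ch] if ch<3 else im.mean(2),(0,0),.8)
    g=np.gradient(f,axis=1)*sign; pts=[]
    for v in range(int(a[1])+4,int(b[1])-3):
        u=a[0]+(b[0]-a[0])*(v-a[1])/(b[1]-a[1]); us=np.arange(int(round(u))-w,int(round(u))+w+1)
        q=np.clip(g[v,us],0,None); k=q.argmax()
        if q[k]<4 or k in(0,2*w): continue
        s=slice(max(0,k-2),k+3); pts.append(((q[s]*us[s]).sum()/q[s].sum(),v))
    q=onplane(c,pts,h)[:,:2]
    for _ in range(3):
        m=np.polyfit(q[:,0],q[:,1],1); r=q[:,1]-np.polyval(m,q[:,0]); q=q[abs(r)<2*r.std()+1e-6]
    print(n,'slope',m[0].round(4),'y@.515',np.polyval(m,.515).round(4),'n',len(q),'rms',r.std().round(5))
edge('bartop front',(132,58),(162,415),d+.04,3,-1)
edge('disp face',(639,33),(603,435),d,3,1)
edge('ledge tail',(619,113),(597,372),d+.008,0,-1)
edge('nose (bar/wood)',(153,107),(177,373),d+.018,2,-1)
edge('batt front',(503,105),(490,378),d+.032,0,1)
edge('nose rim inner',(172,123),(189,355),d+.018,0,-1)
edge('batt back',(545,107),(530,380),d+.032,0,-1)
E
```

```text
bartop front slope -0.0072 y@.515 -0.3396 n 170 rms 0.00012
disp face slope -0.008 y@.515 -0.0685 n 177 rms 0.00012
ledge tail slope -0.0086 y@.515 -0.0796 n 111 rms 9e-05
nose (bar/wood) slope -0.0076 y@.515 -0.3397 n 97 rms 9e-05
batt front slope -0.0072 y@.515 -0.1481 n 106 rms 5e-05
nose rim inner slope -0.0093 y@.515 -0.3316 n 42 rms 0.00011
batt back slope 0.0069 y@.515 -0.1268 n 33 rms 0.00039
```

```bash
python3 -c "
from h import *
print(bot.close_job())"
```

```text
the job is handed in; nothing more can be done
None
```

The tray is home against the cream stop bar on the display plinth, and I handed the job in at about 33 s with the gripper clear.

**How it went:**
- I pinched the batten and slid the tray across, mostly with 3 to 6 N down on the batten and up to about 7 N as the nose crossed the gap.
- I let the nose settle on the display plinth, whose top came out about 1.7 mm lower than the source's.
- About 7 mm short of the bar I released the pinch and pushed the batten from behind with one finger, so the nose could square itself to the bar.
- Sliding friction measured about 4.5 N just before contact. I then held about 14 to 14.8 N at the wrist for roughly 1.4 s, so the net push on the bar was about 10 N.

**Last checks, from the wrist camera:**

| Check | Measured |
|---|---|
| Tray angle to bar | nose edge within about 0.001 rad of the bar; tail edge within about 0.0015 rad |
| Nose and bar face | both at y = −0.340 m, so touching |
| Tray centre across the plinth | x = 0.516 m, the same as the plinth's |
| Home position | origin at about +7 mm in display y (allowed +4 to +14 mm) |
| Cup and tin | standing, each within 1 to 2 mm of its starting place on the tray |
| Dish | within 1 to 2 mm of its first measured position, which is camera accuracy |

**What disagreed or fell short:**
- Just after the tail left the source plinth, the gripper carried about 5 N of the tray for roughly 1 s before I had lowered it onto the display. It carried about 2 N again, briefly, a little later.
- My hand-picked corner points gave less consistent angles for tray and bar. The edge-line fits used in the table agreed much better with each other.
- One of those fits, the batten's back edge, was confused by shadow, so I left it out.

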